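# Index the filter wheel two teeth through its access slot

### The job

Bring the amber filter to the round window of the grey filter unit: with the fingertips through the long slot in its cover, push the orange star wheel on two teeth in the direction of the white arrow, one tooth at a time. After each push come up out of the slot, leaving a tooth in line with the white marks at the slot's middle. Do not disturb the dropper bottle beside the unit.

Things in the scene. Friction and masses are not known exactly. Their poses are not given: they have to be found in the camera images.
- slot (a point): Middle of the access slot at the cover's top, 44 mm above the desk, in a fixed grey box 228 x 228 x 44 mm. Axes: z up, y along the slot, x towards the wheel's axle. Slot 50 mm wide (x), 136 mm long (y), cover 4 mm thick. White marks at y = 0; the white arrow points to -y. With a tooth at y = 0 the gap beside it spans y = +5 to +55 mm at x = +15 mm and +5 to +70 mm at x = 0.
- axle (a point): Point on the wheel's upright axle at the cover's top, 77 mm from the slot's middle. The flat wheel inside has eight orange teeth 45 degrees apart: straight radial bars 10 mm wide, 20 mm high, reaching from the black hub's rim (56 mm from the axle) to 98 mm. Tooth tops are 10 mm, undersides 30 mm, the box floor about 39 mm below the cover's top. The round window is on the far side of the axle.
- star_wheel (a joint): Wheel angle, rad, positive anticlockwise from above: teeth in the slot go to -y. At multiples of 0.785 (one tooth) a tooth is at the white marks. Starts within 0.08 of 0, blue filter in the window; at 1.571 (two teeth on) the amber one is there. No clicks: stiff (about 1.5 N at a tooth), stays where left. One push along the slot turns it little more than a tooth, then the slot ends.
- dropper_bottle: Loose clear dropper bottle, 42 x 41 x 110 mm, standing left of the unit; origin at the centre of its underside. Leave it alone.

How it is judged:
By the outcome, as a careful person would: the job done as asked, in the order asked, and still so for the second after the job is handed in, with the robot touching nothing.
It also fails if it takes over 45 s, if anything falls off the work surface, if the arm or the gripper's body presses on something with over 40 N, if the wrist force passes 120 N, or if a joint passes its speed limit or range.

### The arm

A 7-joint arm with a two-finger parallel gripper is mounted at the origin on a cart in front of the work surface, level with it; the furniture and walls round the work are solid. World frame = base frame: x ahead of the robot, y to its left, z up, the work surface at z = 0. Lengths are in m, angles in rad, forces in N, time in s.
With the tool pointing down it reaches from about 0.375 to 0.925 m from the base axis. Payload 3.1 kg.
Tool frame: the origin (TCP) lies on the centre line of the jaws, within the pads' length; the fingertips stand 11 mm ahead of it and the grasp point (between the pads) lies 8 mm behind it; z points along the fingers, x is the direction in which the jaws open and shut, and the axes are right-handed (so a half turn about z gives the same grasp; the last joint's range is limited). The gripper opens to 85 mm and grips with 20 to 120 N. Pads are 22 mm wide; open, the fingers measure 114 mm over their backs; the gripper's body (76 mm by 85 mm) begins 54 mm behind the grasp point. The pads swing forward as they close: fully open they stand 13 mm farther back than shut.
Start: joints at [1.175, 0.383, 0.044, 1.598, -0.018, 1.161, -0.05], TCP at [0.191, -0.621, 0.242] pointing down, gripper open.
Joint ranges: [-2.61, 2.61], [-0.41, 2.15], [-1.48, 1.57], [0, 2.5], [-1.57, 4.71], [0.05, 1.97], [-2.85, 2.85]. Speed limits (rad/s): [2.79, 2.79, 3.14, 3.14, 3.14, 3.14, 3.14].

### API

Orientations are given as a rotation vector (axis times angle).
In Python, from station import observe, snapshot, camera_params, close_job gives the robot as it stands. The module is installed in compiled form; this text tells all that it offers.
- The arm moves only by the tool servo_tool, never from a script. Its argument "targets" is a list of rows, each a list of 3 entries, a list of its own where there are three numbers: the opening, from 0 (shut) to 1 (fully open), then the shift along the tool's x, y, z in m, then the turn, a rotation vector about the tool's x, y, z in rad. A call has exactly 5 rows; each row shifts and turns the pose as measured when the row begins, along the tool's axes as they then stand; what a row does not reach is not made up. A row lasts 1/12 s, in which the tool goes at most 41.7 mm and 7.16 degrees, less where a joint would pass 70% of its speed; a pose out of reach is approached as far as the arm can. A call with a gripper value outside its range is refused whole. The fingers move at their own pace and stop on an object; the grip force is fixed at half the most. Time passes only in rows, so rows that do not move let the fingers close, or fill a call up. It gives the time, the measured TCP pose, the force and the opening at its end, in the units of the state.
- observe(): the state, without advancing time (a new reading comes with each control period).
- snapshot(name): name is "scene" or "side" or "wrist"; returns the picture (384x512x3 uint8, red, green, blue); there is no depth.
- camera_params(name): a dict with "intrinsics" (3x3 intrinsics, pixels), "k1" (the pictures are not rectified: a ray, as slopes to the right and down, at radius r is drawn at 1 + k1 r^2 times it, then the intrinsics apply), "R" (3x3) and "t" (3): a world point X has camera coordinates R X + t. Camera axes: x right, y down, z forward; pixel columns grow to the right and rows downward; lengths in m; the calibration is good to about 2 mm. A picture is of the moment at which its call begins: read the wrist's pose just before it. camera_params takes no time and is no camera call; for the wrist camera it gives the pose at the moment of the call.
- close_job(): hands the job in, once; it reports no verdict.
The state is a dict: "time_s": time; "joint_pos": joint angles; "dq": joint speeds; "joint_torque": joint torques, N m; "ee_pos": TCP position; "orientation": TCP orientation; "wrist_force": force on the tool from outside, world axes, zero at the start; "moment": the same for the moment, N m; "gripper_width": opening from 0.0 (shut) to 1.0 (fully open).
Only numpy, scipy, OpenCV 4.12 (cv2) and the standard library are available. Lean on these libraries where they do the work, as an engineer would, in place of code of your own. Each camera call takes 0.05 s, during which the arm holds its last target.

## Working session

There is one attempt and no reset: what is moved stays moved. The work goes in short steps, Python scripts to look and compute and a tool call to move; the robot and the scene stay as the last step left them, time stands still between calls to the robot, and variables do not carry over. Pictures are saved under pics/ and viewed, and the job is handed in when it is done.

Besides the shell and the picture viewer there is one more tool, called after ">>>" as a command line: name --argument value ..., lists and objects as JSON in quotes. servo_tool: Moves the arm, as the interface text tells. Its arguments: {"type":"object","properties":{"targets":{"type":"array","items":{"type":"array"}}},"required":["targets"]}

```bash
mkdir -p pics
cat > h.py <<'E'
import numpy as np, cv2
from station import observe, snapshot, camera_params, close_job
from scipy.spatial.transform import Rotation as R
def st():
    o=observe()
    print('t',round(o['time_s'],2),'p',np.round(o['ee_pos'],4),'f',np.round(o['wrist_force'],1),'g',round(float(o['gripper_width']),2))
    print('R',np.round(R.from_rotvec(o['orientation']).as_matrix(),3).tolist(),'q',np.round(o['joint_pos'],2))
    return o
def save(n,f):
    c=camera_params(n); im=snapshot(n); cv2.imwrite('pics/'+f,im[:,:,::-1]); np.savez('pics/'+f+'.npz',**{k:np.array(v) for k,v in c.items()},im=im); return im,c
def load(f): return np.load('pics/'+f+'.npz')
def proj(c,X):
    p=np.array(c['R'])@np.array(X,float)+np.array(c['t']); s=p[:2]/p[2]; s=s*(1+float(c['k1'])*(s@s)); K=np.array(c['intrinsics']); return K[:2,:2]@s+K[:2,2]
def ray(c,uv,z):
    K=np.array(c['intrinsics']); d=np.linalg.solve(K[:2,:2],np.array(uv,float)-K[:2,2]); s=d.copy()
    for _ in range(20): s=d/(1+float(c['k1'])*(s@s))
    Rm=np.array(c['R']); t=np.array(c['t']); o=-Rm.T@t; v=Rm.T@np.array([s[0],s[1],1]); return o+v*(z-o[2])/v[2]
E
python3 - <<'E'
from h import *
st()
for n in ['scene','side','wrist']:
    save(n,n+'0.png')
E
```

```text
t 0.0 p [ 0.1905 -0.6205  0.2409] f [-0.   0.5  0. ] g 1.0
R [[0.294, -0.956, -0.001], [-0.956, -0.294, 0.002], [-0.003, 0.0, -1.0]] q [ 1.18  0.38  0.04  1.6  -0.02  1.16 -0.05]
```

View pics/scene0.png

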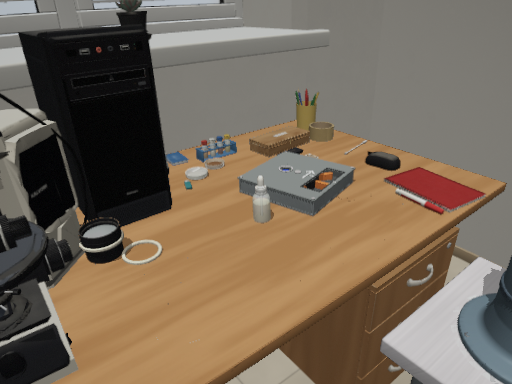

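View pics/side0.png

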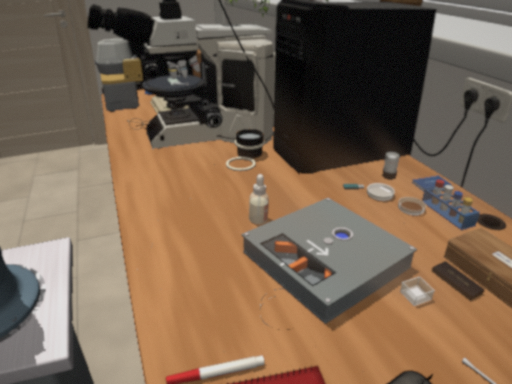

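View pics/wrist0.png

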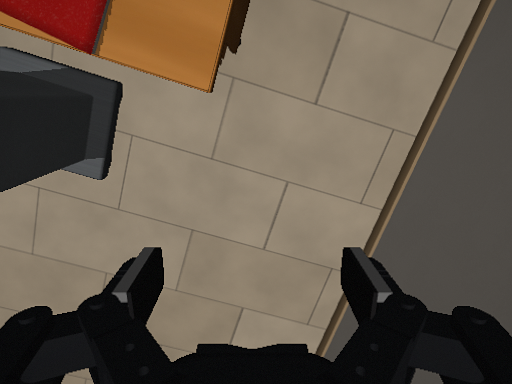

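Run:
```python
from h import *
im=load('side0.png')['im'][190:320,235:420]; cv2.imwrite('pics/side0c.png',cv2.resize(im,None,fx=4.3,fy=4.3,interpolation=cv2.INTER_CUBIC)[:,:,::-1])
im=load('scene0.png')['im'][145:225,230:360]; cv2.imwrite('pics/scene0c.png',cv2.resize(im,None,fx=6,fy=6,interpolation=cv2.INTER_CUBIC)[:,:,::-1])
```

```text
(no output)
```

View pics/side0c.png

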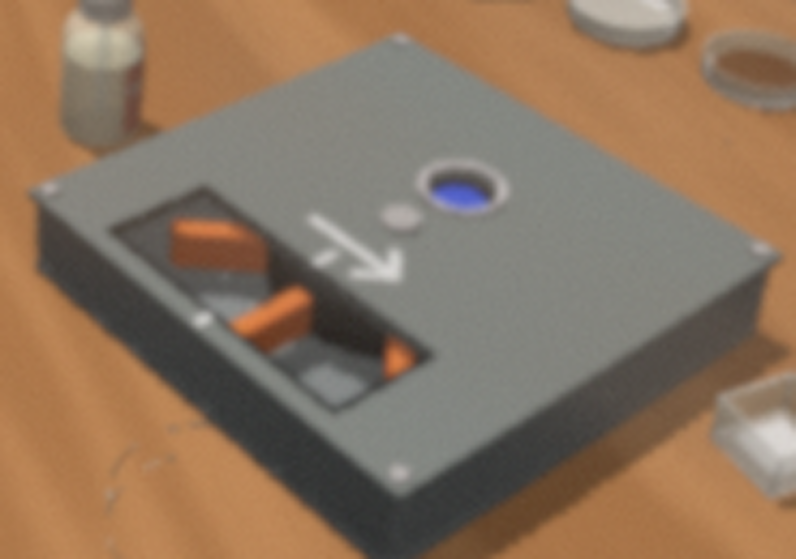

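View pics/scene0c.png

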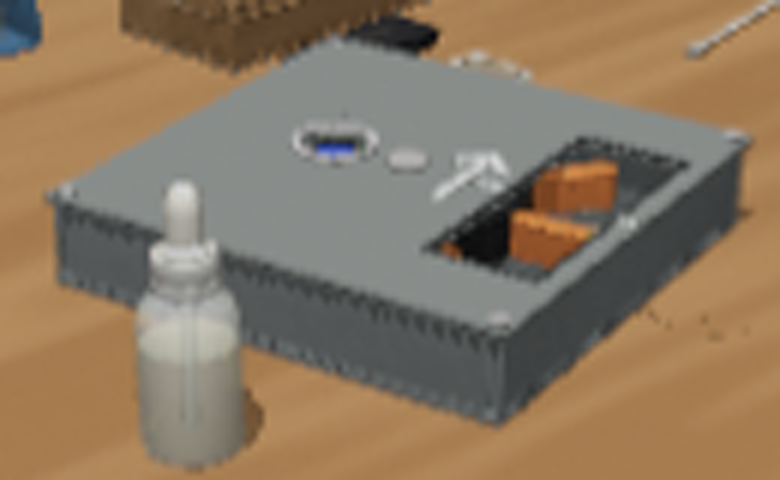

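Run:
```python
from h import *
c=load('side0.png'); 
P={}
for n,u in dict(L=(36,193),T=(400,37),Rr=(777,256),B=(400,493),s1=(110,232),s2=(205,187),s3=(432,355),s4=(335,412),axle=(402,217),mk1=(325,257),mk2=(203,320),win=(462,188)).items():
    P[n]=ray(c,np.array(u)/4.3+[235,190]-0.4,0.044); print(n,np.round(P[n],4))
c=load('scene0.png')
for n,u in dict(L=(500,340),T=(50,195),Rr=(335,38),B=(748,140),s1=(535,282),s2=(425,248),s3=(580,138),s4=(690,163),axle=(408,160),mk2=(628,222),win=(335,141)).items():
    q=ray(c,np.array(u)/6+[230,145]-0.4,0.044); print('scene',n,np.round(q,4))
def show(name):
  print(name)
```

```text
L [ 0.4695 -0.0206  0.044 ]
T [0.6839 0.0388 0.044 ]
Rr [ 0.7421 -0.1771  0.044 ]
B [ 0.5278 -0.235   0.044 ]
s1 [ 0.4891 -0.0582  0.044 ]
s2 [ 0.5397 -0.0431  0.044 ]
s3 [ 0.5753 -0.1759  0.044 ]
s4 [ 0.5259 -0.1901  0.044 ]
axle [ 0.609  -0.0939  0.044 ]
mk1 [ 0.5654 -0.1064  0.044 ]
mk2 [ 0.5022 -0.1245  0.044 ]
win [ 0.6442 -0.0851  0.044 ]
scene L [ 0.4651 -0.01    0.044 ]
scene T [0.6845 0.0439 0.044 ]
scene Rr [ 0.7439 -0.174   0.044 ]
scene B [ 0.5255 -0.2287  0.044 ]
scene s1 [ 0.4901 -0.0548  0.044 ]
scene s2 [ 0.5407 -0.0429  0.044 ]
scene s3 [ 0.5765 -0.1736  0.044 ]
scene s4 [ 0.5259 -0.1897  0.044 ]
scene axle [ 0.6097 -0.0983  0.044 ]
scene mk2 [ 0.5032 -0.1239  0.044 ]
scene win [ 0.6468 -0.0879  0.044 ]
```

>>> servo_tool --targets '[[0,[-0.025,-0.03,0],[0,0,0]],[0,[-0.025,-0.03,0],[0,0,0]],[0,[-0.025,-0.03,0],[0,0,0]],[0,[-0.025,-0.03,0],[0,0,0]],[0,[-0.025,-0.03,0],[0,0,0]]]'

```text
time_s: 0.57
ee_pos: [0.2891, -0.4615, 0.2372]
orientation: [2.498, -1.894, -0.01]
wrist_force: [0.4, -0.3, -0.3]
gripper_width: 0.297
```

Run:
```python
from h import *
st()
c=load('side0.png')
s0=np.array([.5325,-.1168]);a=np.radians(16);ex=np.array([np.cos(a),np.sin(a)]);ey=np.array([-np.sin(a),np.cos(a)])
def S(u,z):
    w=ray(c,np.array(u)/4.3+[235,190]-.4,z)[:2]-s0; return np.round(w@ex*1e3,1),np.round(w@ey*1e3,1)
for u in [(232,325),(303,288),(313,297),(242,333)]: print(S(u,.034))
print('bottle',ray(c,np.array((100,140))/4.3+[235,190],0))
```

```text
t 0.57 p [ 0.2891 -0.4615  0.2372] f [ 0.4 -0.3 -0.3] g 0.3
R [[0.27, -0.963, -0.009], [-0.963, -0.27, -0.001], [-0.001, 0.009, -1.0]] q [ 0.97  0.19 -0.04  1.85  0.02  1.1  -0.38]
(np.float64(-16.1), np.float64(0.5))
(np.float64(22.5), np.float64(0.4))
(np.float64(21.7), np.float64(-6.4))
(np.float64(-16.2), np.float64(-5.6))
bottle [0.53422908 0.06663808 0.        ]
```

>>> servo_tool --targets '[[0,[-0.026,-0.03,0],[0,0,0]],[0,[-0.026,-0.03,0],[0,0,0]],[0,[-0.026,-0.03,0],[0,0,0]],[0,[-0.026,-0.03,0],[0,0,0]],[0,[-0.026,-0.03,0],[0,0,0]]]'

```text
time_s: 0.98
ee_pos: [0.4004, -0.2868, 0.2347]
orientation: [2.495, -1.897, -0.012]
wrist_force: [0.5, -0.7, 0.4]
gripper_width: -0.001
```

>>> servo_tool --targets '[[0,[-0.026,-0.03,0],[0,0,0]],[0,[-0.026,-0.03,0],[0,0,0]],[0,[-0.026,-0.03,0],[0,0,0]],[0,[-0.026,-0.03,0],[0,0,0]],[0,[-0.026,-0.03,0],[0,0,0]]]'

```text
time_s: 1.4
ee_pos: [0.5122, -0.1123, 0.2328]
orientation: [2.492, -1.897, -0.012]
wrist_force: [1.2, -0.2, 0.8]
gripper_width: -0.002
```

```bash
cat >> h.py <<'E'
s0=np.array([.5325,-.1168]);a=np.radians(16);ex=np.array([np.cos(a),np.sin(a)]);ey=np.array([-np.sin(a),np.cos(a)])
def where(tx=None,ty=None,tz=None):
    o=st(); p=np.array(o['ee_pos']); w=p[:2]-s0; print('slot xy',np.round([w@ex*1e3,w@ey*1e3],1))
    Rm=R.from_rotvec(o['orientation']).as_matrix()
    a_t=np.array([[ey[0]*-1,-ex[0],0],[ey[1]*-1,-ex[1],0],[0,0,-1]])
    print('turn needed',np.round(R.from_matrix(Rm.T@a_t).as_rotvec(),3))
    if tx is not None:
        t=np.append(s0+(tx*ex+ty*ey)/1e3,tz); print('tool shift',np.round(Rm.T@(t-p),4))
E
python3 - <<'E'
from h import *
where(8,26,.2)
E
```

```text
t 1.4 p [ 0.5122 -0.1123  0.2328] f [ 1.2 -0.2  0.8] g -0.0
R [[0.266, -0.964, -0.011], [-0.964, -0.266, -0.003], [-0.0, 0.012, -1.0]] q [ 0.47  0.19 -0.37  1.88  0.08  1.1  -1.23]
slot xy [-18.2  10. ]
turn needed [ 0.012  0.    -0.01 ]
tool shift [-0.0163 -0.0264  0.0325]
```

>>> servo_tool --targets '[[0,[-0.012,-0.02,0.03],[0.012,0,-0.01]],[0,[-0.004,-0.006,0.03],[0,0,0]],[0,[0,0,0.02],[0,0,0]],[0,[0,0,0.01],[0,0,0]],[0,[0,0,0],[0,0,0]]]'

```text
time_s: 1.82
ee_pos: [0.542, -0.072, 0.1423]
orientation: [-2.52, 1.853, -0.008]
wrist_force: [-1.4, 0.6, -0.3]
gripper_width: 0.001
```

Run:
```python
from h import *
save('wrist','w1.png'); save('side','s1.png')
where(8,26,.1)
im=load('s1.png')['im'][150:320,205:420]; cv2.imwrite('pics/s1c.png',cv2.resize(im,None,fx=3.5,fy=3.5,interpolation=cv2.INTER_CUBIC)[:,:,::-1])
```

```text
t 1.92 p [ 0.5431 -0.0732  0.1445] f [ 0.3 -0.  -0.5] g -0.0
R [[0.296, -0.955, 0.015], [-0.955, -0.296, 0.007], [-0.002, -0.017, -1.0]] q [ 0.4   0.33 -0.39  1.92  0.15  0.91 -1.33]
slot xy [22.2 39. ]
turn needed [-0.017  0.002  0.022]
tool shift [0.0128 0.0152 0.0442]
```

View pics/w1.png

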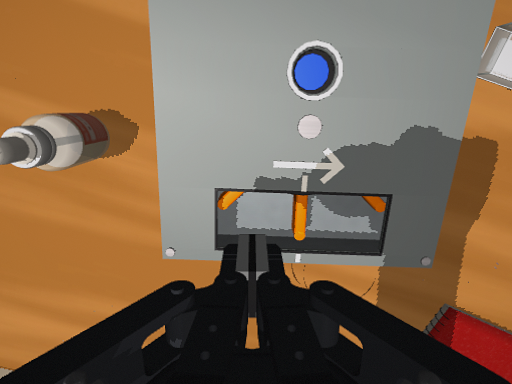

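View pics/s1c.png

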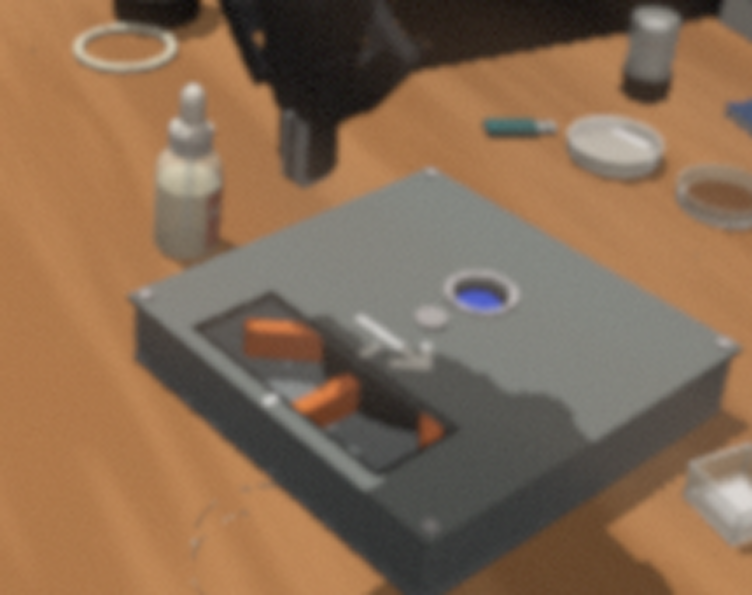

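Run:
```python
from h import *
c=load('w1.png')
def S(u,z):
    w=ray(c,u,z)[:2]-s0; return np.round([w@ex*1e3,w@ey*1e3],1)
for u in [(215,188),(392,195),(383,254),(215,249),(305,182),(297,258),(310,126)]: print(u,S(u,.044))
print('tooth',S((294,238),.034),S((305,238),.034),S((295,200),.034),S((306,200),.034))
p=np.array([0.5431,-.0732,.1445])
for d in (0.011,.024): print(d,proj(c,p-[0,0,d]))
im=c['im'][170:280,190:410]; cv2.imwrite('pics/w1c.png',cv2.resize(im,None,fx=3.6,fy=3.6,interpolation=cv2.INTER_CUBIC)[:,:,::-1])
```

```text
(215, 188) [29.1 69.1]
(392, 195) [ 26.9 -70.1]
(383, 254) [-24.8 -70.6]
(215, 249) [-24.   69.7]
(305, 182) [35.8 -1.1]
(297, 258) [-30.6   0.8]
(310, 126) [78.6 -1.5]
tooth [-17.    2.9] [-16.8  -6.6] [17.5  4.2] [17.7 -4.9]
0.011 [253.12112349 251.79982814]
0.024 [253.12975896 240.44484641]
```

View pics/w1c.png

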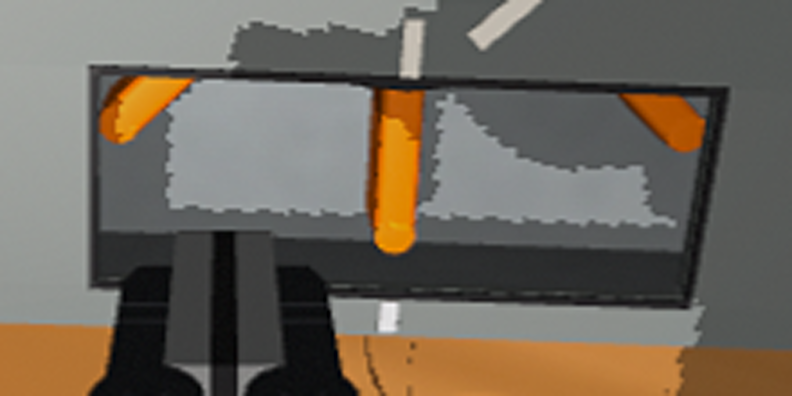

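>>> servo_tool --targets '[[0,[0.012,0.015,0],[-0.017,0,0.022]],[0,[0,0,0],[0,0,0]],[0,[0,0,0],[0,0,0]],[0,[0,0,0],[0,0,0]],[0,[0,0,0],[0,0,0]]]'

```text
time_s: 2.33
ee_pos: [0.5343, -0.0959, 0.1502]
orientation: [-2.497, 1.902, -0.012]
wrist_force: [-0.2, 0.2, -0.4]
gripper_width: -0.003
```

Run:
```python
from h import *
where(8,26,.1)
```

```text
t 2.33 p [ 0.5343 -0.0959  0.1502] f [-0.2  0.2 -0.4] g -0.0
R [[0.266, -0.964, 0.007], [-0.964, -0.266, -0.003], [0.005, -0.006, -1.0]] q [ 0.43  0.31 -0.37  1.93  0.14  0.92 -1.32]
slot xy [ 7.5 19.6]
turn needed [-0.006 -0.005 -0.01 ]
tool shift [-0.0066 -0.0002  0.0502]
```

>>> servo_tool --targets '[[0,[-0.006,0,0.03],[-0.006,-0.005,-0.01]],[0,[0,0,0.025],[0,0,0]],[0,[0,0,0.01],[0,0,0]],[0,[0,0,0],[0,0,0]],[0,[0,0,0],[0,0,0]]]'

```text
time_s: 2.75
ee_pos: [0.5381, -0.0917, 0.0885]
orientation: [-2.502, 1.89, -0.017]
wrist_force: [-1.1, 0.2, 0.0]
gripper_width: 0.003
```

Run:
```python
from h import *
where(8,26,.035)
save('wrist','w2.png'); save('side','s2.png')
im=load('s2.png')['im'][150:320,205:420]; cv2.imwrite('pics/s2c.png',cv2.resize(im,None,fx=3.5,fy=3.5,interpolation=cv2.INTER_CUBIC)[:,:,::-1])
```

```text
t 2.75 p [ 0.5381 -0.0917  0.0885] f [-1.1  0.2  0. ] g 0.0
R [[0.273, -0.962, 0.012], [-0.962, -0.273, -0.002], [0.005, -0.011, -1.0]] q [ 0.4   0.4  -0.36  1.96  0.19  0.8  -1.36]
slot xy [12.3 22.6]
turn needed [-0.011 -0.005 -0.002]
tool shift [-0.0037  0.0049  0.0534]
```

View pics/w2.png

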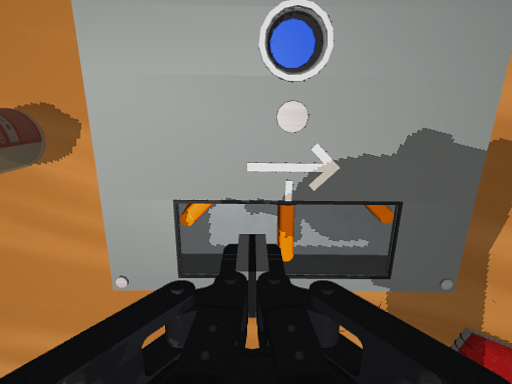

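View pics/s2c.png

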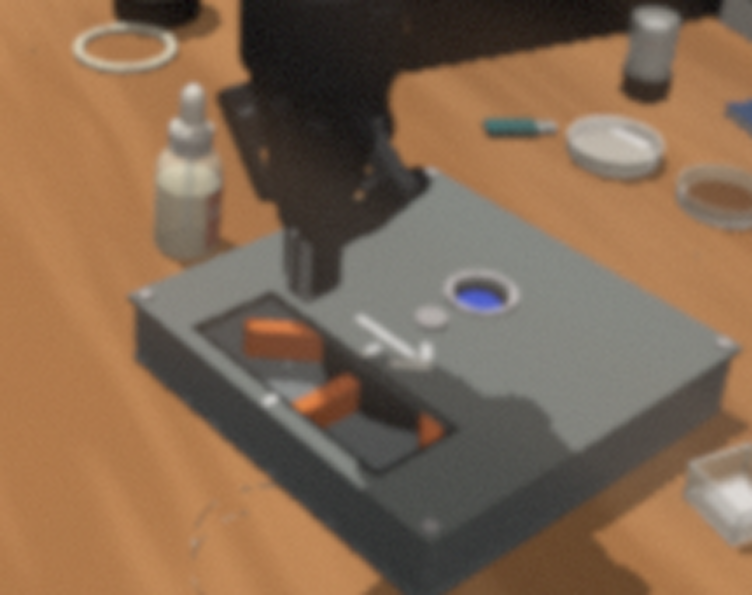

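Run:
```python
from h import *
c=load('s2.png');w=load('w2.png')
p=np.array([0.5381,-.0917,.0885]);e3=lambda v:np.append(v,0)
for d in (.011,.024):
  for sx in (-11,11):
    for sy in (-14.5,14.5):
      X=p-[0,0,d]+e3(sx*ex+sy*ey)/1e3
      print(d,sx,sy,np.round((proj(c,X)-[205,150]+.4)*3.5),np.round(proj(w,X)))
```

```text
0.011 -11 -14.5 [314. 313.] [278. 270.]
0.011 -11 14.5 [276. 285.] [223. 270.]
0.011 11 -14.5 [348. 297.] [279. 232.]
0.011 11 14.5 [309. 270.] [222. 232.]
0.024 -11 -14.5 [313. 334.] [276. 257.]
0.024 -11 14.5 [275. 306.] [225. 257.]
0.024 11 -14.5 [346. 318.] [277. 222.]
0.024 11 14.5 [307. 291.] [224. 222.]
```

>>> servo_tool --targets '[[0,[-0.003,0.005,0],[-0.011,0,0]],[0,[0,0,0.02],[0,0,0]],[0,[0,0,0.015],[0,0,0]],[0,[0,0,0.005],[0,0,0]],[0,[0,0,0],[0,0,0]]]'

```text
time_s: 3.27
ee_pos: [0.5377, -0.0908, 0.0548]
orientation: [-2.506, 1.894, -0.024]
wrist_force: [-0.7, -0.3, 0.8]
gripper_width: -0.002
```

Run:
```python
from h import *
where(8,24,.030)
```

```text
t 3.27 p [ 0.5377 -0.0908  0.0548] f [-0.7 -0.3  0.8] g -0.0
R [[0.273, -0.962, 0.013], [-0.962, -0.273, -0.009], [0.012, -0.01, -1.0]] q [ 0.38  0.45 -0.34  1.98  0.23  0.73 -1.39]
slot xy [12.2 23.5]
turn needed [-0.01  -0.012 -0.003]
tool shift [-0.0008  0.0044  0.0248]
```

>>> servo_tool --targets '[[0,[0,0.006,0],[-0.01,-0.01,0]],[0,[0,0.004,0],[0,0,0]],[0,[0,0.002,0.006],[0,0,0]],[0,[0,0.002,0.012],[0,0,0]],[0,[0,0,0.006],[0,0,0]]]'

```text
time_s: 3.68
ee_pos: [0.5267, -0.0958, 0.0344]
orientation: [-2.504, 1.894, -0.013]
wrist_force: [-0.3, 0.2, -0.7]
gripper_width: 0.001
```

Run:
```python
from h import *
where(8,24,.030)
```

```text
t 3.68 p [ 0.5267 -0.0958  0.0344] f [-0.3  0.2 -0.7] g 0.0
R [[0.272, -0.962, 0.008], [-0.962, -0.272, -0.003], [0.005, -0.007, -1.0]] q [ 0.39  0.48 -0.33  2.    0.24  0.69 -1.39]
slot xy [ 0.2 21.8]
turn needed [-0.007 -0.005 -0.003]
tool shift [-0.0023 -0.0078  0.0044]
```

>>> servo_tool --targets '[[0,[0.004,-0.004,0.003],[-0.005,-0.005,0]],[0,[0.006,-0.003,0.002],[0,0,0]],[0,[0.01,0,0],[0,0,0]],[0,[0.01,0,0],[0,0,0]],[0,[0.006,0,0],[0,0,0]]]'

```text
time_s: 4.1
ee_pos: [0.5431, -0.1245, 0.0262]
orientation: [-2.509, 1.885, 0.012]
wrist_force: [0.2, 3.1, 0.2]
gripper_width: 0.002
```

Run:
```python
from h import *
where(7,-38,.030)
save('wrist','w3.png')
```

```text
t 4.1 p [ 0.5431 -0.1245  0.0262] f [0.2 3.1 0.2] g 0.0
R [[0.278, -0.961, -0.004], [-0.96, -0.278, 0.007], [-0.008, 0.002, -1.0]] q [ 0.43  0.53 -0.32  1.94  0.24  0.72 -1.32]
slot xy [  8.1 -10.3]
turn needed [0.002 0.008 0.003]
tool shift [ 0.0276  0.0012 -0.0041]
```

View pics/w3.png

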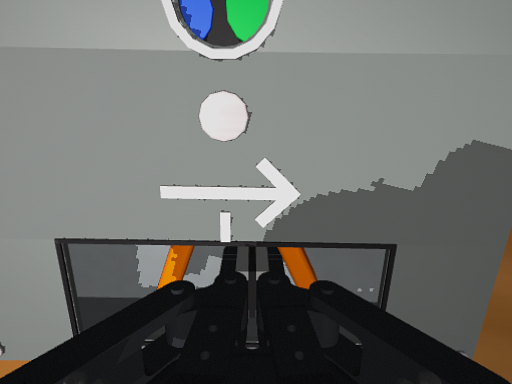

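>>> servo_tool --targets '[[0,[0.006,0,-0.002],[0,0,0]],[0,[0.006,0,0],[0,0,0]],[0,[0.005,0,0],[0,0,0]],[0,[0.003,0,0],[0,0,0]],[0,[0,0,0],[0,0,0]]]'

```text
time_s: 4.57
ee_pos: [0.5483, -0.1493, 0.0278]
orientation: [-2.507, 1.892, 0.013]
wrist_force: [-0.6, 1.3, -0.6]
gripper_width: -0.004
```

Run:
```python
from h import *
where(7,-38,.030)
save('wrist','w4.png')
```

```text
t 4.57 p [ 0.5483 -0.1493  0.0278] f [-0.6  1.3 -0.6] g -0.0
R [[0.274, -0.962, -0.006], [-0.962, -0.274, 0.006], [-0.007, 0.004, -1.0]] q [ 0.46  0.54 -0.32  1.91  0.23  0.73 -1.29]
slot xy [  6.2 -35.6]
turn needed [ 0.004  0.007 -0.002]
tool shift [ 0.0024 -0.0008 -0.0022]
```

View pics/w4.png

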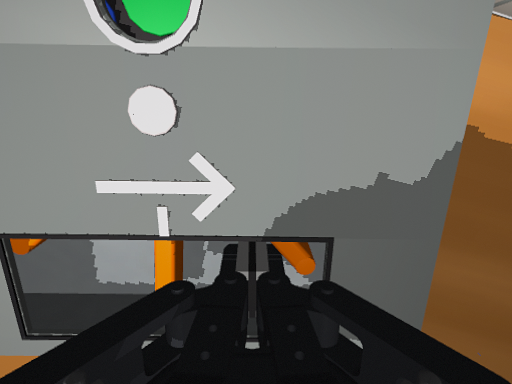

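Run:
```python
from h import *
c=load('w4.png')
im=c['im'][195:300,120:230]; cv2.imwrite('pics/w4c.png',cv2.resize(im,None,fx=5.5,fy=5.5,interpolation=cv2.INTER_CUBIC)[:,:,::-1])
def S(u,z):
    w=ray(c,u,z)[:2]-s0; return np.round([w@ex*1e3,w@ey*1e3],1)
print(S((163,207),.044),S((163,236),.044),S((152,109),.044))
```

```text
[40.9 -1. ] [28.1  0.2] [78.8 -0.5]
```

View pics/w4c.png

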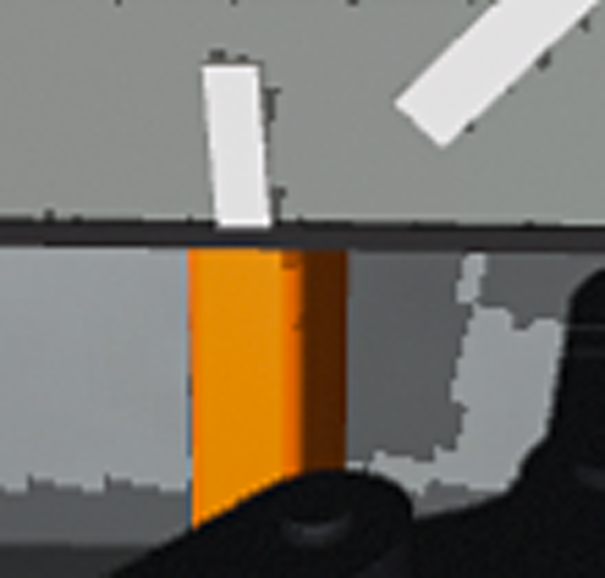

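Run:
```python
from h import *
c=load('w4.png')
def S(u,z):
    w=ray(c,np.array(u)/5.5+[120,195]-.4,z)[:2]-s0; return np.round([w@ex*1e3,w@ey*1e3],1)
for u in [(190,260),(300,260),(192,480),(302,450)]: print(S(u,.034))
for u in [(235,66),(243,225)]: print(S(u,.044))
```

```text
[20.2  7.7]
[20.2 -1.3]
[-0.8  9.6]
[ 2.2 -0.1]
[41.1 -0.7]
[28.3 -0.2]
```

>>> servo_tool --targets '[[0,[0.004,0,0],[0,0,0]],[0,[0.003,0,0],[0,0,0]],[0,[0.001,0,0],[0,0,0]],[0,[0,0,0],[0,0,0]],[0,[0,0,0],[0,0,0]]]'

```text
time_s: 5.03
ee_pos: [0.5498, -0.1579, 0.0277]
orientation: [2.507, -1.892, -0.014]
wrist_force: [-0.8, 0.6, 0.8]
gripper_width: -0.001
```

Run:
```python
from h import *
where(7,-38,.030)
save('wrist','w5.png')
c=load('w5.png')
im=c['im'][180:320,80:290]; cv2.imwrite('pics/w5c.png',cv2.resize(im,None,fx=3.8,fy=3.8,interpolation=cv2.INTER_CUBIC)[:,:,::-1])
```

```text
t 5.03 p [ 0.5498 -0.1579  0.0277] f [-0.8  0.6  0.8] g -0.0
R [[0.274, -0.962, -0.007], [-0.962, -0.274, 0.005], [-0.007, 0.005, -1.0]] q [ 0.47  0.55 -0.31  1.9   0.24  0.74 -1.27]
slot xy [  5.3 -44.3]
turn needed [ 0.005  0.007 -0.002]
tool shift [-0.0063 -0.0017 -0.0023]
```

View pics/w5c.png

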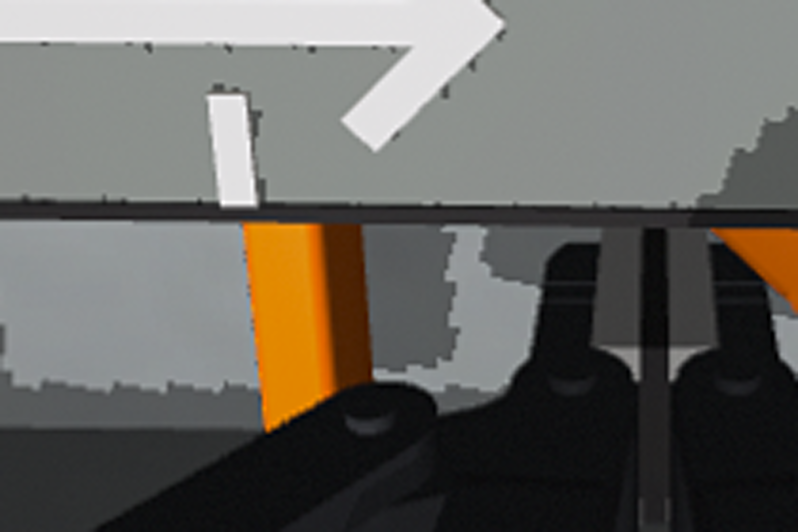

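Run:
```python
from h import *
c=load('w5.png')
def S(u,z):
    w=ray(c,np.array(u)/3.8+[80,180]-.4,z)[:2]-s0; return np.round([w@ex*1e3,w@ey*1e3],1)
for u in [(245,230),(320,230),(262,400),(332,390)]: print(S(u,.034))
for u in [(227,95),(238,206)]: print(S(u,.044))
```

```text
[20.2  3.4]
[20.2 -5.5]
[-3.3  3.8]
[-1.9 -5. ]
[41.1 -0.4]
[28.2 -0.1]
```

>>> servo_tool --targets '[[0,[-0.003,0,0],[0,0,0]],[0,[0,0,-0.012],[0,0,0]],[0,[0,0,-0.025],[0,0,0]],[0,[0,0,-0.03],[0,0,0]],[0,[0,0,-0.015],[0,0,0]]]'

```text
time_s: 5.5
ee_pos: [0.5466, -0.1566, 0.1103]
orientation: [2.504, -1.889, -0.022]
wrist_force: [0.7, 0.5, 0.4]
gripper_width: -0.0
```

Run:
```python
from h import *
where(7,24,.12)
```

```text
t 5.5 p [ 0.5466 -0.1566  0.1103] f [0.7 0.5 0.4] g -0.0
R [[0.274, -0.961, -0.014], [-0.962, -0.275, 0.004], [-0.008, 0.013, -1.0]] q [ 0.5   0.42 -0.35  1.88  0.18  0.89 -1.23]
slot xy [  2.6 -42.2]
turn needed [ 0.013  0.008 -0.001]
tool shift [-0.0662 -0.0042 -0.0093]
```

Now move back along +y above the slot and look again.

>>> servo_tool --targets '[[0,[-0.02,-0.004,-0.01],[0.013,0.008,0]],[0,[-0.025,0,0],[0,0,0]],[0,[-0.015,0,0],[0,0,0]],[0,[-0.004,0,0],[0,0,0]],[0,[0,0,0],[0,0,0]]]'

```text
time_s: 5.92
ee_pos: [0.5409, -0.098, 0.1336]
orientation: [-2.498, 1.895, -0.039]
wrist_force: [-0.4, 0.1, -0.4]
gripper_width: -0.002
```

Run:
```python
from h import *
where(7,24,.075)
save('wrist','w6.png'); save('side','s6.png')
im=load('s6.png')['im'][150:320,205:420]; cv2.imwrite('pics/s6c.png',cv2.resize(im,None,fx=3.5,fy=3.5,interpolation=cv2.INTER_CUBIC)[:,:,::-1])
```

```text
t 5.92 p [ 0.5409 -0.098   0.1336] f [-0.4  0.1 -0.4] g -0.0
R [[0.269, -0.963, 0.024], [-0.963, -0.269, -0.01], [0.016, -0.02, -1.0]] q [ 0.43  0.34 -0.38  1.94  0.17  0.87 -1.34]
slot xy [13.2 15.8]
turn needed [-0.02  -0.016 -0.007]
tool shift [-0.0091  0.0074  0.0583]
```

View pics/w6.png

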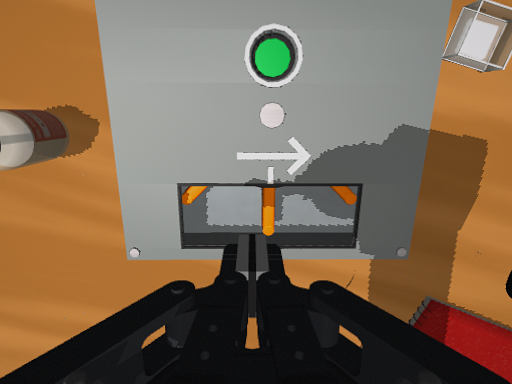

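View pics/s6c.png

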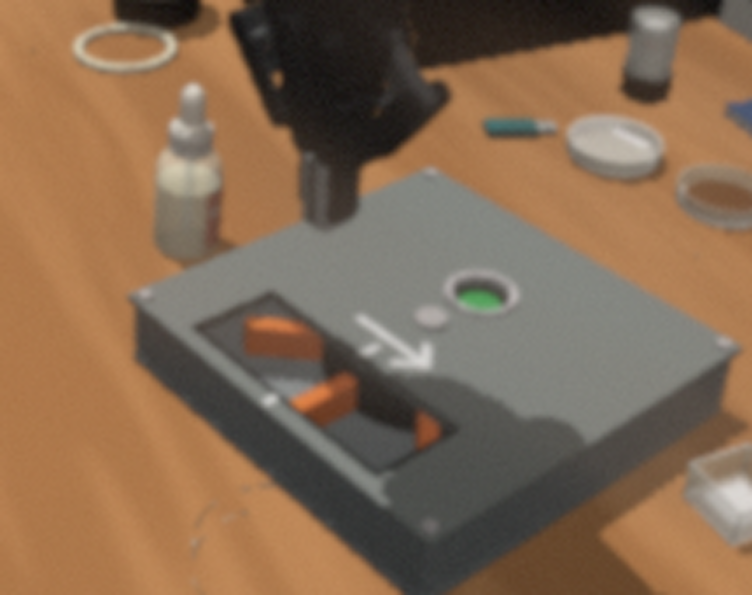

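The green filter is in the window at (273,57) and a tooth lies at the marks (268,212). Next is the second push.

>>> servo_tool --targets '[[0,[-0.008,0.006,0.01],[-0.02,-0.016,-0.007]],[0,[0,0.004,0.022],[0,0,0]],[0,[0,0,0.015],[0,0,0]],[0,[0,0,0],[0,0,0]],[0,[0,0,0],[0,0,0]]]'

```text
time_s: 6.43
ee_pos: [0.5283, -0.1, 0.0822]
orientation: [2.497, -1.899, -0.006]
wrist_force: [-0.1, -0.1, -0.3]
gripper_width: 0.0
```

Run:
```python
from h import *
where(7,24,.030)
```

```text
t 6.43 p [ 0.5283 -0.1     0.0822] f [-0.1 -0.1 -0.3] g 0.0
R [[0.267, -0.964, -0.006], [-0.964, -0.267, -0.001], [-0.001, 0.006, -1.0]] q [ 0.42  0.41 -0.36  1.97  0.2   0.8  -1.36]
slot xy [ 0.6 17.3]
turn needed [ 0.006  0.001 -0.009]
tool shift [-0.0068 -0.0066  0.0522]
```

>>> servo_tool --targets '[[0,[-0.007,-0.004,0],[0.006,0,-0.009]],[0,[-0.003,-0.001,0],[0,0,0]],[0,[0,0,0.008],[0,0,0]],[0,[0,0,0.008],[0,0,0]],[0,[0,0,0],[0,0,0]]]'

```text
time_s: 6.85
ee_pos: [0.5318, -0.0891, 0.0661]
orientation: [-2.507, 1.891, -0.002]
wrist_force: [0.5, -0.8, -0.5]
gripper_width: -0.003
```

Run:
```python
from h import *
where(7,24,.030)
```

```text
t 6.85 p [ 0.5318 -0.0891  0.0661] f [ 0.5 -0.8 -0.5] g -0.0
R [[0.275, -0.961, 0.002], [-0.961, -0.275, 0.001], [-0.0, -0.002, -1.0]] q [ 0.4   0.43 -0.36  1.98  0.22  0.77 -1.38]
slot xy [ 6.9 26.8]
turn needed [-0.002  0.    -0.001]
tool shift [ 0.0028 -0.      0.0361]
```

>>> servo_tool --targets '[[0,[0,0,0.012],[0,0,0]],[0,[0,0,0.014],[0,0,0]],[0,[0,0,0.008],[0,0,0]],[0,[0,0,0],[0,0,0]],[0,[0,0,0],[0,0,0]]]'

```text
time_s: 7.27
ee_pos: [0.5325, -0.089, 0.0291]
orientation: [-2.507, 1.89, -0.003]
wrist_force: [0.3, 0.4, 1.1]
gripper_width: 0.001
```

Run:
```python
from h import *
where(7,-10,.028)
```

```text
t 7.27 p [ 0.5325 -0.089   0.0291] f [0.3 0.4 1.1] g 0.0
R [[0.275, -0.961, 0.003], [-0.961, -0.275, 0.0], [0.0, -0.003, -1.0]] q [ 0.38  0.5  -0.34  1.99  0.25  0.7  -1.41]
slot xy [ 7.6 26.7]
turn needed [-0.003 -0.    -0.   ]
tool shift [0.0367 0.0006 0.0011]
```

>>> servo_tool --targets '[[0,[0.006,0,0],[0,0,0]],[0,[0.008,0,0],[0,0,0]],[0,[0.009,0,0],[0,0,0]],[0,[0.008,0,0],[0,0,0]],[0,[0.005,0,0],[0,0,0]]]'

```text
time_s: 7.68
ee_pos: [0.5429, -0.1209, 0.0294]
orientation: [-2.509, 1.881, 0.003]
wrist_force: [-0.3, 2.7, -1.0]
gripper_width: 0.001
```

Run:
```python
from h import *
where(6,-34,.028)
```

```text
t 7.68 p [ 0.5429 -0.1209  0.0294] f [-0.3  2.7 -1. ] g 0.0
R [[0.28, -0.96, 0.002], [-0.96, -0.28, 0.006], [-0.005, -0.003, -1.0]] q [ 0.43  0.52 -0.34  1.95  0.24  0.71 -1.34]
slot xy [ 8.8 -6.8]
turn needed [-0.003  0.005  0.005]
tool shift [0.0272 0.003  0.0012]
```

>>> servo_tool --targets '[[0,[0.006,0.001,0.001],[0,0,0.004]],[0,[0.007,0,0],[0,0,0]],[0,[0.006,0,0],[0,0,0]],[0,[0.003,0,0],[0,0,0]],[0,[0,0,0],[0,0,0]]]'

```text
time_s: 8.1
ee_pos: [0.5494, -0.147, 0.0289]
orientation: [-2.501, 1.89, 0.001]
wrist_force: [0.0, 1.3, 0.9]
gripper_width: -0.003
```

Run:
```python
from h import *
where(5.3,-44.3,.028)
save('wrist','w7.png')
c=load('w7.png')
im=c['im'][180:320,80:290]; cv2.imwrite('pics/w7c.png',cv2.resize(im,None,fx=3.8,fy=3.8,interpolation=cv2.INTER_CUBIC)[:,:,::-1])
```

```text
t 8.1 p [ 0.5494 -0.147   0.0289] f [0.  1.3 0.9] g -0.0
R [[0.273, -0.962, 0.003], [-0.962, -0.273, 0.005], [-0.004, -0.005, -1.0]] q [ 0.47  0.54 -0.33  1.92  0.24  0.73 -1.3 ]
slot xy [  8.  -33.7]
turn needed [-0.005  0.004 -0.003]
tool shift [0.0106 0.0026 0.0009]
```

View pics/w7c.png

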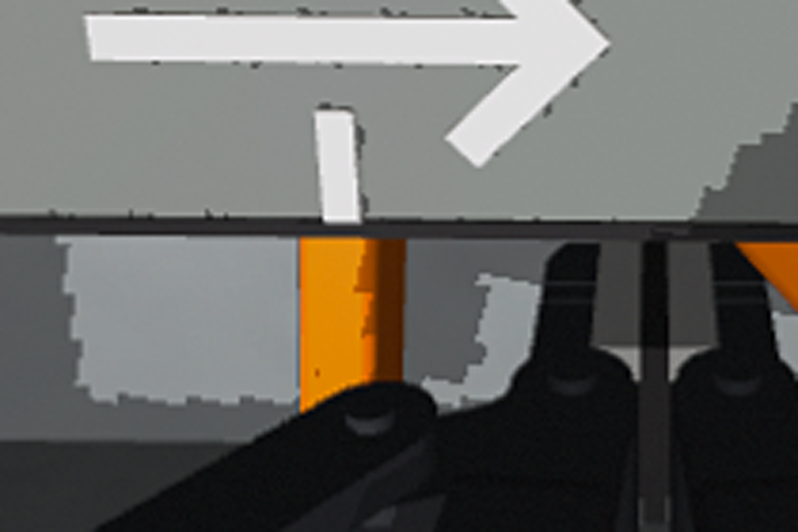

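Run:
```python
from h import *
c=load('w7.png')
def S(u,z):
    w=ray(c,np.array(u)/3.8+[80,180]-.4,z)[:2]-s0; return np.round([w@ex*1e3,w@ey*1e3],1)
for u in [(300,245),(375,245),(301,390),(378,380)]: print(S(u,.034))
for u in [(334,110),(342,222)]: print(S(u,.044))
```

```text
[20.2  8.1]
[20.2 -0.9]
[0.1 9.8]
[1.5 0.1]
[41.4 -0.5]
[28.2 -0.2]
```

>>> servo_tool --targets '[[0,[0.004,0,0],[0,0,0]],[0,[0.003,0,0],[0,0,0]],[0,[0.001,0,0],[0,0,0]],[0,[0,0,0],[0,0,0]],[0,[0,0,0],[0,0,0]]]'

```text
time_s: 8.57
ee_pos: [0.5507, -0.156, 0.0287]
orientation: [-2.503, 1.892, 0.003]
wrist_force: [0.6, 2.0, -0.0]
gripper_width: -0.005
```

Run:
```python
from h import *
where(5.3,-44.3,.028)
save('wrist','w8.png')
c=load('w8.png')
im=c['im'][180:320,80:290]; cv2.imwrite('pics/w8c.png',cv2.resize(im,None,fx=3.8,fy=3.8,interpolation=cv2.INTER_CUBIC)[:,:,::-1])
```

```text
t 8.57 p [ 0.5507 -0.156   0.0287] f [ 0.6  2.  -0. ] g -0.01
R [[0.273, -0.962, 0.001], [-0.962, -0.273, 0.004], [-0.004, -0.002, -1.0]] q [ 0.48  0.54 -0.33  1.91  0.24  0.73 -1.28]
slot xy [  6.7 -42.7]
turn needed [-0.002  0.004 -0.003]
tool shift [0.0016 0.0014 0.0007]
```

View pics/w8c.png

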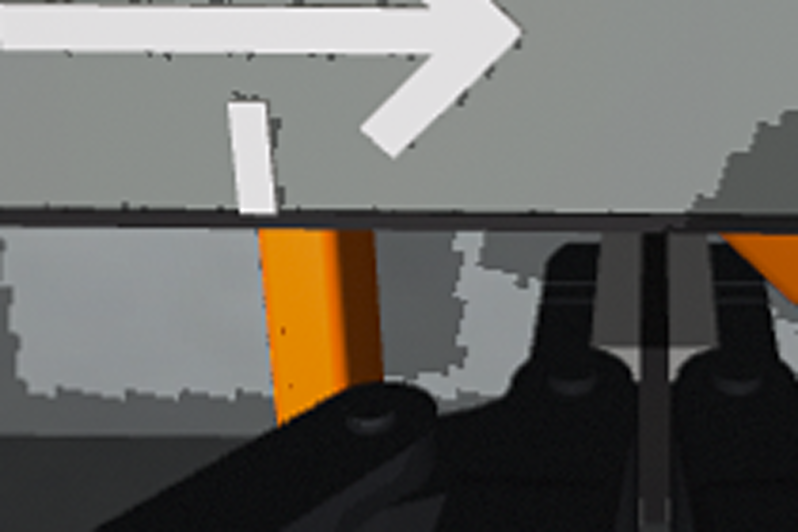

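Run:
```python
from h import *
c=load('w8.png')
def S(u,z):
    w=ray(c,np.array(u)/3.8+[80,180]-.4,z)[:2]-s0; return np.round([w@ex*1e3,w@ey*1e3],1)
for u in [(260,235),(335,235),(274,395),(346,385)]: print(S(u,.034))
for u in [(247,102),(256,213)]: print(S(u,.044))
```

```text
[20.5  3.6]
[20.4 -5.3]
[-1.7  4.2]
[-0.3 -5. ]
[41.2 -0.4]
[28.2 -0. ]
```

Centred to within 1 mm. Back off and lift out, high and clear.

>>> servo_tool --targets '[[0,[-0.003,0,0],[0,0,0]],[0,[0,0,-0.012],[0,0,0]],[0,[0,0,-0.025],[0,0,0]],[0,[0,0,-0.03],[0,0,0]],[0,[0,0,-0.03],[0,0,0]]]'

```text
time_s: 9.03
ee_pos: [0.5442, -0.1543, 0.1235]
orientation: [2.504, -1.892, -0.02]
wrist_force: [0.5, 0.6, -0.6]
gripper_width: 0.004
```

>>> servo_tool --targets '[[0,[0,0,-0.015],[0,0,0]],[0,[0,0.01,0],[0,0,0]],[0,[0,0,0],[0,0,0]],[0,[0,0,0],[0,0,0]],[0,[0,0,0],[0,0,0]]]'

```text
time_s: 9.45
ee_pos: [0.5397, -0.1608, 0.15]
orientation: [-2.505, 1.895, -0.012]
wrist_force: [-0.5, -1.2, -0.4]
gripper_width: 0.003
```

Run:
```python
from h import *
where(7,24,.075)
save('wrist','w9.png'); save('side','s9.png')
im=load('s9.png')['im'][150:320,205:420]; cv2.imwrite('pics/s9c.png',cv2.resize(im,None,fx=3.5,fy=3.5,interpolation=cv2.INTER_CUBIC)[:,:,::-1])
```

```text
t 9.45 p [ 0.5397 -0.1608  0.15  ] f [-0.5 -1.2 -0.4] g 0.0
R [[0.272, -0.962, 0.006], [-0.962, -0.272, -0.004], [0.005, -0.005, -1.0]] q [ 0.53  0.35 -0.37  1.88  0.16  0.94 -1.21]
slot xy [ -5.2 -44.3]
turn needed [-0.005 -0.005 -0.004]
tool shift [-0.0688 -0.0116  0.0747]
```

View pics/w9.png

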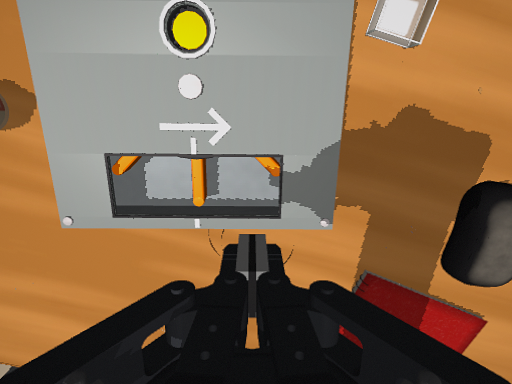

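View pics/s9c.png

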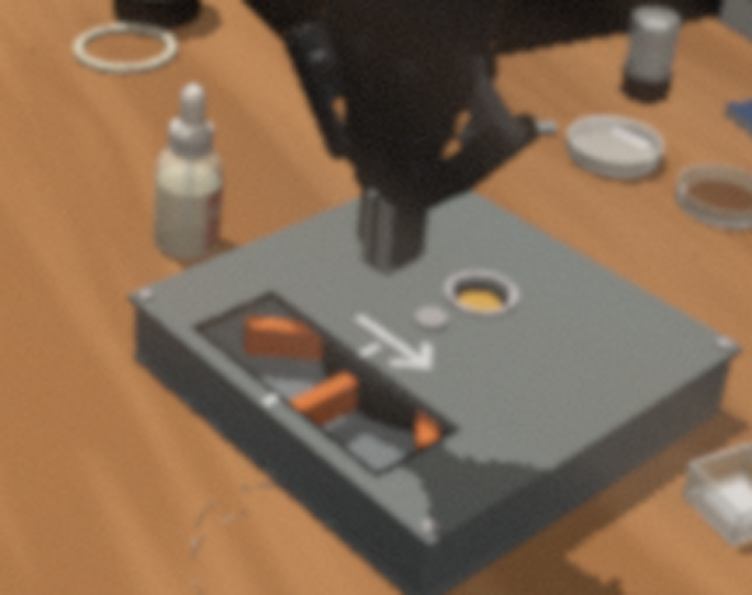

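Run:
```python
from h import *
c=load('w9.png')
def S(u,z):
    w=ray(c,u,z)[:2]-s0; return np.round([w@ex*1e3,w@ey*1e3],1)
im=c['im'][130:235,90:300]; cv2.imwrite('pics/w9c.png',cv2.resize(im,None,fx=3.8,fy=3.8,interpolation=cv2.INTER_CUBIC)[:,:,::-1])
print(S((194,145),.044),S((197,223),.044),S((198,165),.034),S((198.5,200),.034))
```

```text
[35.1 -1. ] [-30.4   0.5] [17.  -1.4] [-13.5  -0.1]
```

View pics/w9c.png

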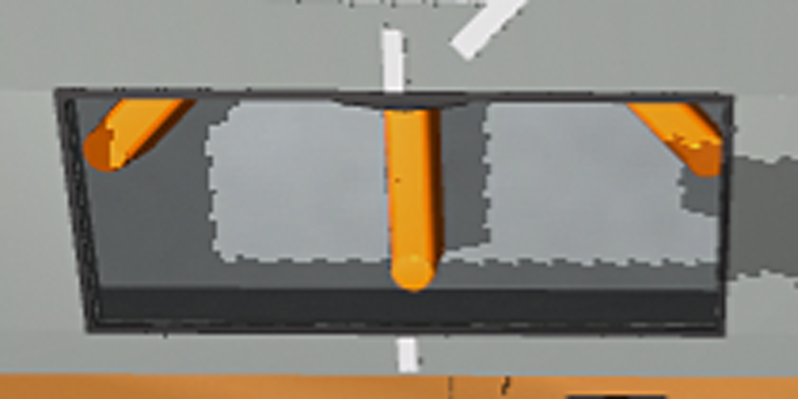

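The tooth is in line with the marks (upper mark ~(194,145), lower ~(197,223), tooth ~(198,165)–(198,200)), and the window is amber at (190,30).

Run:
```python
from h import *
close_job(); st()
```

```text
the job is handed in; nothing more can be done
the job is handed in; nothing more can be done
```

The amber filter is now in the round window, and I handed the job in at about 9.5 s. I pushed the star wheel on two teeth in the arrow's direction with the fingers shut, one tooth at a time, and lifted out of the slot after each push.

- **After the first push:** the window was green and a tooth was at the marks, within about 1 mm.
- **After the second push:** the window shows amber. From above, the tooth is in line with both marks to within about 1 mm, which is at the limit of the calibration.
- **Bottle:** the side picture shows the dropper bottle standing where it was at the start.
- **Forces:** at the readings I took, the wrist force stayed at about 3 N or less.
- **Final position:** the fingertips are clear above the cover, with the TCP at z = 0.15 m.

The camera and measured poses agreed to about 2 mm. I could not read the state again after handing in, so nothing was checked after that point.

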